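Clamp a pipe tee with a fold-out crank

TASK

The pipe tee on the bed of the small screw clamp has to be held tight. Swing the crank's folded handle out until it stands upright, crank clockwise (seen from above) until the pressure bar has come down and grips the tee firmly: stop when the handle takes about half as much push again as it did running free, since twice as much crushes the plastic. Then fold the handle flat back over the crank arm, without slackening the clamp, and leave the tee where it lies and the parts round about alone.

Things in the scene. Friction and masses are not known exactly. Their poses are not given: they have to be found in the camera images.
- clamp_bridge (a point): centre of the top face of the clamp's grey bridge, 134 mm over the table (nuts on it reach 140 mm). The bridge is 44 x 160 mm, 22 mm thick, on two steel columns 128 mm apart over a grey base plate 120 x 170 mm fixed to the table
- crank_axis (a point): point on the vertical turning axis of the crank, 170 mm over the table, the height of the handle's fold pin. The crank lies on top of the bridge: a hub of 24 mm diameter (top at 167 mm) and a flat steel arm, 13 mm wide (21 mm under the fold pin), from 148 to 158 mm height, reaching 93 mm out from the axis
- handle_pivot (a point): centre of the handle's level fold pin between two small cheeks (21 mm wide over both, 26 mm over the pin; tops at 176 mm) at the arm's outer end, 85 mm from the crank axis, 170 mm over the table. Level direction from crank_axis to here = direction of the arm; the fold pin is square to it. Stays on this circle as the crank turns
- handle_grip (a point): middle of the grip, on its centre line, 45 mm from the fold pin. The grip is a black round sleeve, 18 mm diameter, from 14 to 62 mm from the pin, that spins freely on its stem. Folded it lies level over the arm (its centre line 12 mm above the arm's top), free end towards the crank axis; upright it stands above the pin, free end 232 mm over the table
- handle (a joint): fold angle of the handle, rad: 0 folded flat over the arm, pointing to the crank axis; 1.57 upright (stop). It swings up and outwards about the fold pin; stiff with friction (0.12 N m, some 3 N at the grip) and stays where it is left
- crank (a joint): crank angle, rad, grows clockwise seen from above; 1 rad lowers the screw 4 mm. Runs free at a steady 0.6 N m (7 N at the handle, square to the arm, while it moves). Once the bar bears on the tee the effort rises by 0.004 N m per N of clamping: 1.5 times the free effort clamps with 75 N, twice with 150 N. Holds itself when let go. Meets the tee 0.3 to 1 turn from the start, by the packing's height
- tee_center (a point): middle (half-way up) of the white plastic pipe tee, 62 x 82 x 41 mm, that lies loose on the aluminium packing plate between the columns, under the pressure bar: a steel bar 84 x 30 x 12 mm hung under the bridge on the screw by a pack of disc springs (45 N per mm, so that once it bears the clamping force grows by 180 N per rad of crank)
- union: white plastic pipe union, 40 x 51 x 40 mm, loose on the table in front of the clamp; bystander; origin at its underside
- cap: cream plastic pipe cap, 46 mm diameter, 33 mm high, loose on the table in front of the clamp; bystander; origin at its underside
- roll: roll of thread seal tape, 51 mm diameter, 14 mm high, loose on the table behind the clamp; bystander; origin at its underside
There are look-alikes about, which are no part of the job. There is more than one size of the part that bears clamp_bridge; the job needs the larger.

How it is judged:
On the way, in this order (a step that is already met when the one before it is completed fails the run):
1. the handle is swung out upright (value of joint handle above 1.35 rad), for 0.2 s.
2. with the handle out, the crank is turned until the bar clamps the tee with 35 to 120 N (contact force between bar and tee between 35 and 120 N and value of joint handle above 1.1 rad), for 0.2 s.
At the end, for the whole second after the job is handed in: The pressure bar clamps the tee with 35 to 120 N, the tee lies within 10 mm of where it was, the crank stands still and the handle is folded flat over the arm (within 0.2 rad) (contact force between bar and tee between 35 and 120 N and value of joint handle below 0.2 rad and distance of tee_center from where it was at the start of the episode below 0.01 m and velocity of joint crank between -0.1 and 0.1 rad/s); the robot touches nothing.
It fails at once if the tee is crushed: clamping force over 150 N (contact force between bar and tee above 150 N).
It fails at once if the tee is shifted by more than 15 mm (distance of tee_center from where it was at the start of the episode above 0.015 m).
It fails at once if a bystander (union, cap or tape roll) is moved by more than 20 mm (distance of any of union, cap, roll from where it was at the start of the episode above 0.02 m).
It also fails if it takes over 72 s, if anything falls off the work surface, if the arm or the gripper's body presses on something with over 40 N, if the wrist force passes 120 N, or if a joint passes its speed limit or range.

ROBOT

A 6-joint arm with a two-finger parallel gripper is mounted at the origin on a cart in front of the work surface, level with it; the furniture and walls round the work are solid. World frame = base frame: x ahead of the robot, y to its left, z up, the work surface at z = 0. Lengths are in m, angles in rad, forces in N, time in s.
With the tool pointing down it reaches from about 0.425 to 0.95 m from the base axis. Payload 3.5 kg.
Tool frame: the origin (TCP) lies at the very end of the fingers, on their centre line; the grasp point (between the pads) lies 19 mm behind it; z points along the fingers, x is the direction in which the jaws open and shut, and the axes are right-handed (so a half turn about z gives the same grasp; the last joint's range is limited). The gripper opens to 85 mm and grips with 20 to 120 N. Pads are 22 mm wide; open, the fingers measure 114 mm over their backs; the gripper's body (76 mm by 85 mm) begins 54 mm behind the grasp point. The pads swing forward as they close: fully open they stand 13 mm farther back than shut.
Start: joints at [1.192, 0.286, 1.577, -0, 1.279, -0.15], TCP at [0.153, 0.657, 0.231] pointing down, gripper open.
Joint ranges: [-2.77, 2.77], [-0.9, 2.22], [0.21, 2.48], [-1.53, 4.67], [0.24, 2.81], [-2.84, 2.84]. Speed limits (rad/s): [2.79, 2.79, 3.14, 3.14, 3.14, 3.14].

INTERFACE

Orientations are given as a unit quaternion [x, y, z, w].
In Python, from plant import get_state, snapshot, calibration, job_done gives the robot as it stands.
- The arm moves only by the shell command python3 -m creep 'ROWS'. ROWS is JSON, a list that holds one entry, the list of rows, each a list of 7 numbers: the shift along the tool's x, y, z in m, then the turn, a rotation vector about the tool's x, y, z in degrees, then the opening, from 0 (shut) to 1 (fully open). In form: [[[dx, dy, dz, wx, wy, wz, gripper], ...]]. A call has 1 to 12 rows; each row is the pose to reach, as a shift and turn from the pose commanded when the call began, along the tool's axes at that moment; what a row does not reach only later rows make up. A row lasts 1/8 s, in which the tool goes at most 62.5 mm and 10.7 degrees, less where a joint would pass 70% of its speed; a pose out of reach is approached as far as the arm can. A call with a gripper value outside its range is refused whole. The fingers move at their own pace and stop on an object; the grip force is fixed at half the most. Time passes only in rows, so rows that repeat a pose let the fingers close. It gives the time, the measured TCP pose, the force and the opening at its end, in the units of the state.
- get_state(): the state, without advancing time (a new reading comes with each control period).
- snapshot(name): name is "side" or "top"; returns the picture (480x640x3 uint8, blue, green, red); there is no depth.
- calibration(name): a dict with "K" (3x3 intrinsics, pixels), "T" (4x4, takes a point from camera to world coordinates). Camera axes: x right, y down, z forward; pixel columns grow to the right and rows downward; lengths in m; the calibration is good to about 2 mm. A picture is of the moment at which its call begins. calibration takes no time and is no camera call.
- job_done(): hands the job in, once; it reports no verdict.
The state is a dict: "clock": time; "qpos": joint angles; "joint_vel": joint speeds; "effort": joint torques, N m; "position": TCP position; "orientation": TCP orientation; "force": force on the tool from outside, world axes, zero at the start; "wrist_torque": the same for the moment, N m; "opening": opening from 0.0 (shut) to 1.0 (fully open).
Only numpy, scipy, OpenCV 4.12 (cv2) and the standard library are available. Lean on these libraries where they do the work, as an engineer would, in place of code of your own. Each camera call takes 0.05 s, during which the arm holds its last target.

## Working session

There is one attempt and no reset: what is moved stays moved. The work goes in short steps, Python scripts to look and compute and a shell command to move; the robot and the scene stay as the last step left them, time stands still between calls to the robot, and variables do not carry over. Pictures are saved under pics/ and viewed, and the job is handed in when it is done.

```bash
mkdir -p pics; ls; python3 - <<'E'
from plant import *
import cv2
for n in("side","top"):
    cv2.imwrite(f"pics/{n}0.png",snapshot(n)); c=calibration(n); print(n,c)
print(get_state())
E
```

```text
pics
side {'K': array([[517.2054134 ,   0.        , 315.82513613],
       [  0.        , 517.2054134 , 239.75881876],
       [  0.        ,   0.        ,   1.        ]]), 'T': array([[-0.99871994,  0.02866613, -0.0416741 ,  0.62095313],
       [ 0.04932713,  0.36963277, -0.92786769,  0.8696978 ],
       [-0.01119426, -0.92873563, -0.37057363,  0.47448823],
       [ 0.        ,  0.        ,  0.        ,  1.        ]])}
top {'K': array([[540.69564269,   0.        , 320.87369374],
       [  0.        , 540.69564269, 235.67688462],
       [  0.        ,   0.        ,   1.        ]]), 'T': array([[-4.78717682e-03, -9.85002861e-01,  1.72471585e-01,
         3.95212996e-01],
       [-9.99988051e-01,  4.54467303e-03, -1.80089774e-03,
         2.07329316e-02],
       [ 9.90062467e-04, -1.72478145e-01, -9.85012847e-01,
         1.02643573e+00],
       [ 0.00000000e+00,  0.00000000e+00,  0.00000000e+00,
         1.00000000e+00]])}
{'clock': 0.1, 'qpos': array([ 1.19202022e+00,  2.87108839e-01,  1.57802325e+00, -2.74615066e-06,
        1.27860666e+00, -1.50023622e-01]), 'joint_vel': array([-0.00010321, -0.00132913, -0.0024239 , -0.00033147, -0.00139205,
        0.00020317]), 'effort': array([ 9.58182827e-04, -4.07294047e+01, -2.93700027e+01, -1.26503519e-04,
        3.38060578e-03,  2.08331682e-05]), 'position': array([0.15283079, 0.656863  , 0.2300683 ]), 'orientation': array([ 7.83185961e-01,  6.21786618e-01, -9.30026070e-04,  5.35246475e-04]), 'force': array([-0.67199717, -0.80675235, -0.92603898]), 'wrist_torque': array([-0.02868808,  0.03921054,  0.00756191]), 'opening': 1.0020638448899493}
```

View pics/side0.png

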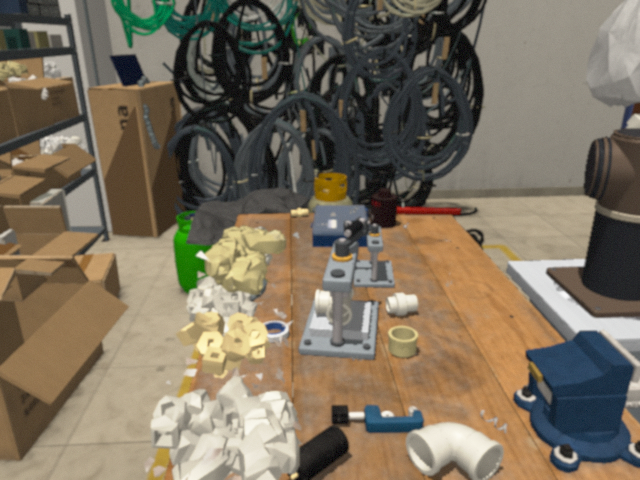

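View pics/top0.png

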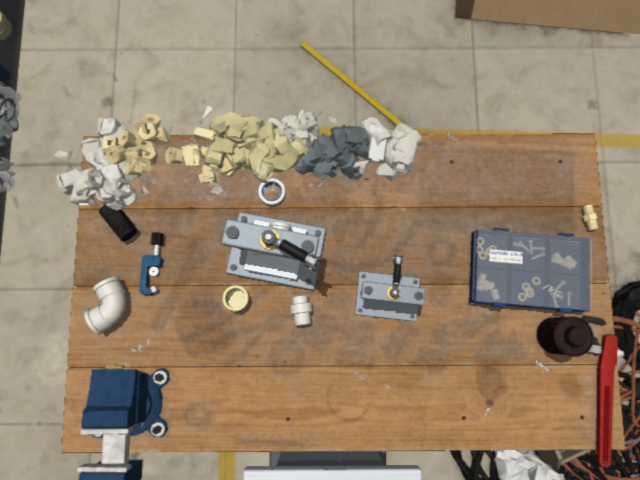

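The larger clamp is at about (273,245) in the top view and (340,300) in the side view. The small look-alike is at (392,293) in the top view. I'll enlarge the large one.

```bash
python3 - <<'E'
import cv2
a=cv2.imread("pics/top0.png")[200:300,210:340]; cv2.imwrite("pics/t0c.png",cv2.resize(a,None,fx=6,fy=6,interpolation=cv2.INTER_CUBIC))
a=cv2.imread("pics/side0.png")[210:360,290:430]; cv2.imwrite("pics/s0c.png",cv2.resize(a,None,fx=4,fy=4,interpolation=cv2.INTER_CUBIC))
E
```

```text
(no output)
```

View pics/t0c.png

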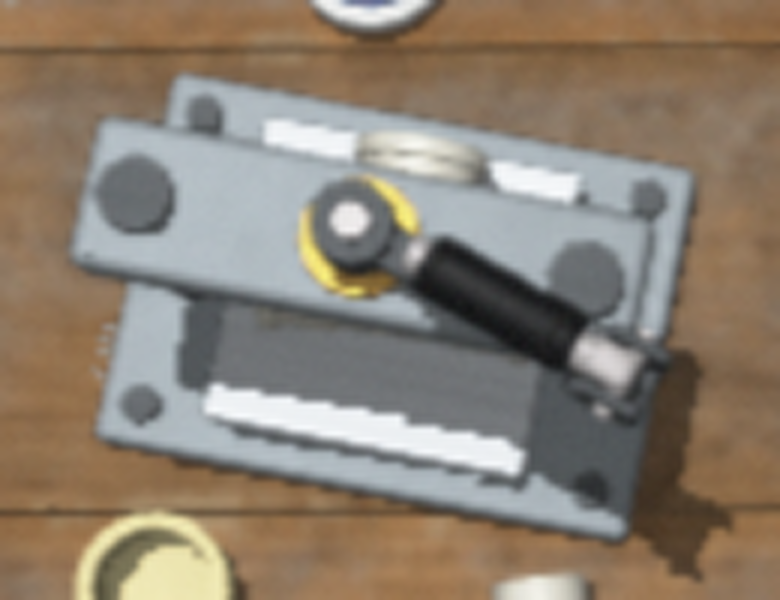

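View pics/s0c.png

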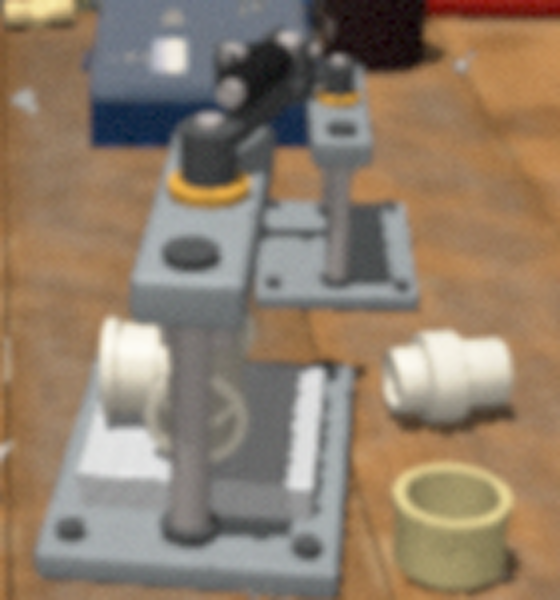

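```bash
cat > h.py <<'E'
import numpy as np
from plant import *
from scipy.spatial.transform import Rotation as R
def ray(n,u,v,z):
    c=calibration(n);d=c["T"][:3,:3]@np.linalg.solve(c["K"],[u,v,1]);o=c["T"][:3,3]
    return o+d*(z-o[2])/d[2]
def proj(n,p):
    c=calibration(n);q=np.linalg.inv(c["T"])@np.r_[p,1];q=c["K"]@q[:3];return q[:2]/q[2]
E
python3 - <<'E'
from h import *
t=lambda x,y,z: ray("top",210+x/6-.4,200+y/6-.4,z)
s=lambda x,y,z: ray("side",290+x/4-.4,210+y/4-.4,z)
h=t(350,218,.167);p=t(625,371,.170);g=t(420,258,.17)
print("hub",h,"pivot",p,np.linalg.norm((p-h)[:2]),"gripend",g,np.degrees(np.arctan2(*(p-h)[1::-1])))
print("hub side",s(208,120,.167))
for q in[(135,195),(588,280)]:print("nut",t(*q,.140))
print("nut side",s(190,252,.140))
print("side pivot",s(262,65,.17))
for q in[(690,175),(97,435),(627,540),(180,75)]:print("base",t(*q,.01))
E
```

```text
hub [0.5456706  0.10457631 0.167     ] pivot [0.50352455 0.0307004  0.17      ] 0.08505256981345416 gripend [0.53420095 0.08543711 0.17      ] -119.70466232192477
hub side [0.54512382 0.10229789 0.167     ]
nut [0.55715634 0.16698188 0.14      ]
nut [0.53269394 0.04121383 0.14      ]
nut side [0.557996   0.16777457 0.14      ]
side pivot [0.51699455 0.04876353 0.17      ]
base [0.58657227 0.01168288 0.01      ]
base [0.50427982 0.19856806 0.01      ]
base [0.47056444 0.03207137 0.01      ]
base [0.61993192 0.17493063 0.01      ]
```

```bash
cat >> h.py <<'E'
def rel(p,yaw,dp=None,q=None):
    """row numbers from current pose to world TCP p, tool down with tool x at yaw deg"""
    s=get_state();P=s["position"];A=R.from_quat(s["orientation"])
    y=np.radians(yaw);X=[np.cos(y),np.sin(y),0];Z=[0,0,-1.];Y=np.cross(Z,X)
    B=R.from_matrix(np.c_[X,Y,Z])
    return np.round(np.r_[A.inv().apply(np.array(p)-P),np.degrees((A.inv()*B).as_rotvec())],4)
E
python3 - <<'E'
from h import *
for q in[(85,370),(170,370),(85,440),(160,440)]:print(q,ray("top",*q,.1))
print(ray("side",592,335,.1),ray("side",592,335,.15))
print("smallclamp",ray("top",395,290,.12))
d=np.radians(-119.7);u=np.array([np.cos(d),np.sin(d)]);ax=np.array([.5453,.104])
g=ax+40e-3*u;print("grip",g)
print(rel([*g,.25],-29.7), rel([.25,.6,.3],-29.7))
E
```

```text
(85, 370) [0.33201993 0.41315236 0.1       ]
(170, 370) [0.33133223 0.271559   0.1       ]
(85, 440) [0.22091512 0.40533086 0.1       ]
(160, 440) [0.22030672 0.28305236 0.1       ]
[0.23134157 0.29968939 0.1       ] [0.28336077 0.37579437 0.15      ]
smallclamp [ 0.46110431 -0.10447512  0.12      ]
grip [0.52548165 0.06925474]
[-4.878000e-01  4.962000e-01 -1.910000e-02  1.005000e-01  1.013000e-01
  1.065934e+02] [-3.350000e-02  1.075000e-01 -6.990000e-02  1.005000e-01  1.013000e-01
  1.065934e+02]
```

```bash
python3 -m creep '[[[-0.03,0.06,-0.05,0,0,8,1],[-0.05,0.11,-0.08,0,0,18,1],[-0.08,0.17,-0.1,0,0,28,1],[-0.11,0.23,-0.1,0,0,38,1],[-0.13,0.28,-0.1,0,0,48,1],[-0.16,0.32,-0.1,0,0,58,1],[-0.21,0.35,-0.1,0,0,68,1],[-0.26,0.38,-0.1,0,0,78,1],[-0.31,0.41,-0.1,0,0,88,1],[-0.36,0.44,-0.1,0,0,98,1],[-0.41,0.46,-0.1,0,0,106.6,1],[-0.46,0.49,-0.08,0,0,106.6,1]]]'
python3 - <<'E'
from h import *
print(rel([.5255,.0693,.25],-29.7),rel([.5255,.0693,.153],-29.7))
E
```

```text
clock: 1.6
position: [0.5267, 0.0966, 0.3128]
orientation: [0.967, -0.257, 0.002, -0.001]
force: [1.2, 0.6, -0.9]
opening: 1.002
[ 0.0124  0.0245  0.0628 -0.1217 -0.1965 -0.04  ] [ 0.012   0.0247  0.1598 -0.1217 -0.1965 -0.04  ]
```

```bash
python3 -m creep '[[[0.012,0.0245,0.03,0,-0.2,0,0.6],[0.012,0.0245,0.06,0,-0.2,0,0.6],[0.012,0.0245,0.08,0,-0.2,0,0.6],[0.012,0.0245,0.09,0,-0.2,0,0.6],[0.012,0.0245,0.09,0,-0.2,0,0.6]]]'
python3 - <<'E'
from h import *
import cv2
print(rel([.5255,.0693,.153],-29.7),get_state()["force"])
a=snapshot("top")[180:310,200:360];cv2.imwrite("pics/t1.png",cv2.resize(a,None,fx=5,fy=4.6,interpolation=cv2.INTER_CUBIC))
a=snapshot("side")[150:300,270:430];cv2.imwrite("pics/s1.png",cv2.resize(a,None,fx=5,fy=4,interpolation=cv2.INTER_CUBIC))
E
```

```text
clock: 2.22
position: [0.5238, 0.0711, 0.2206]
orientation: [0.967, -0.256, -0.003, -0.0]
force: [0.0, 0.1, 1.2]
opening: 0.597
[0.0027 0.0007 0.0676 0.0435 0.285  0.0008] [0.04713215 0.14028294 1.22575221]
```

View pics/t1.png

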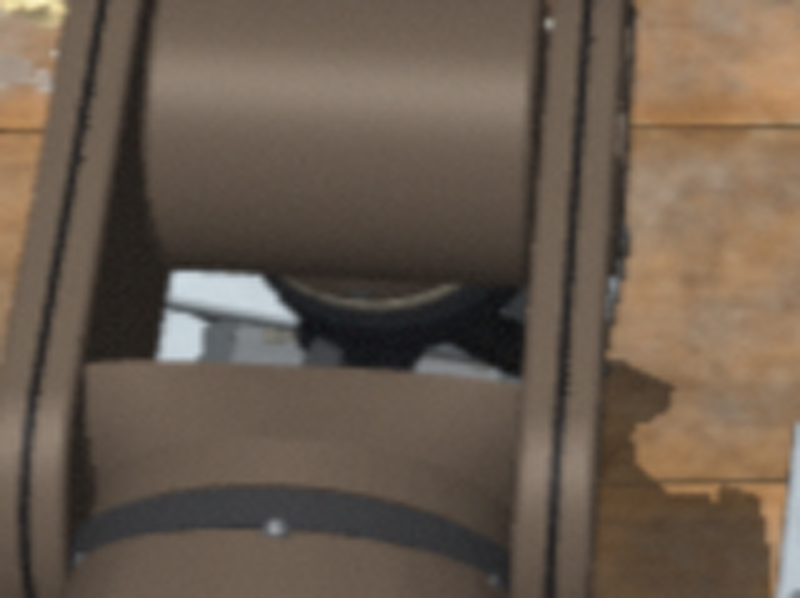

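View pics/s1.png

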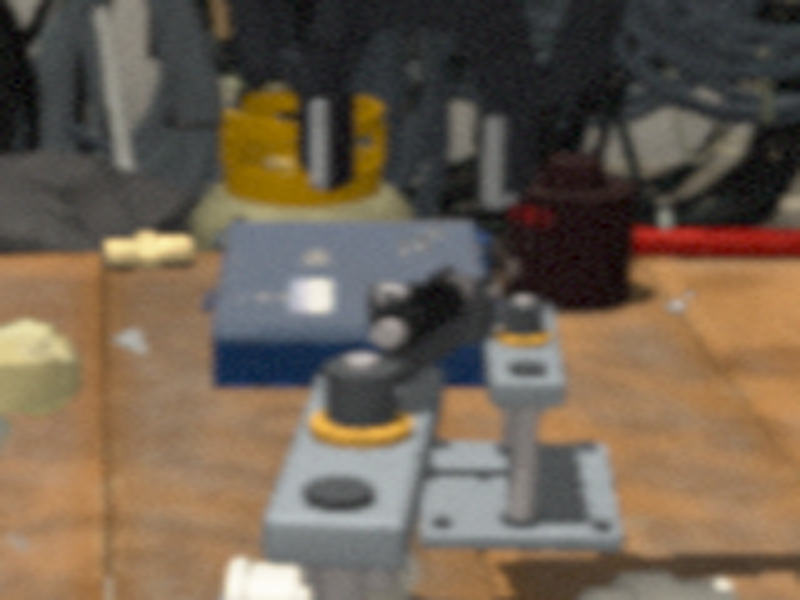

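Both fingers are visible in the side view at (325,150) and (495,160), either side of the grip at (430,310). The arm hides the clamp in the top view. Next I descend and close.

```bash
python3 -m creep '[[[0.002,0.001,0.03,0,0.3,0,0.6],[0.002,0.001,0.05,0,0.3,0,0.6],[0.002,0.001,0.066,0,0.3,0,0.6],[0.002,0.001,0.066,0,0.3,0,0.6]]]'
python3 - <<'E'
from h import *
print(get_state()["force"],get_state()["position"])
E
python3 -m creep '[[[0,0,0,0,0,0,0.0],[0,0,0,0,0,0,0.0],[0,0,0,0,0,0,0],[0,0,0,0,0,0,0],[0,0,0,0,0,0,0],[0,0,0,0,0,0,0]]]'
python3 - <<'E'
from h import *
import cv2
a=snapshot("side")[150:300,270:430];cv2.imwrite("pics/s2.png",cv2.resize(a,None,fx=5,fy=4,interpolation=cv2.INTER_CUBIC))
E
```

```text
clock: 2.82
position: [0.5248, 0.0694, 0.1546]
orientation: [0.967, -0.256, 0.0, 0.0]
force: [0.0, 0.3, 0.8]
opening: 0.598
[0.03543034 0.32181944 0.80273602] [0.52482157 0.06940968 0.15462186]
clock: 3.58
position: [0.5257, 0.0696, 0.1565]
orientation: [0.967, -0.256, 0.001, -0.0]
force: [-2.2, 2.2, 6.2]
opening: 0.19
```

View pics/s2.png

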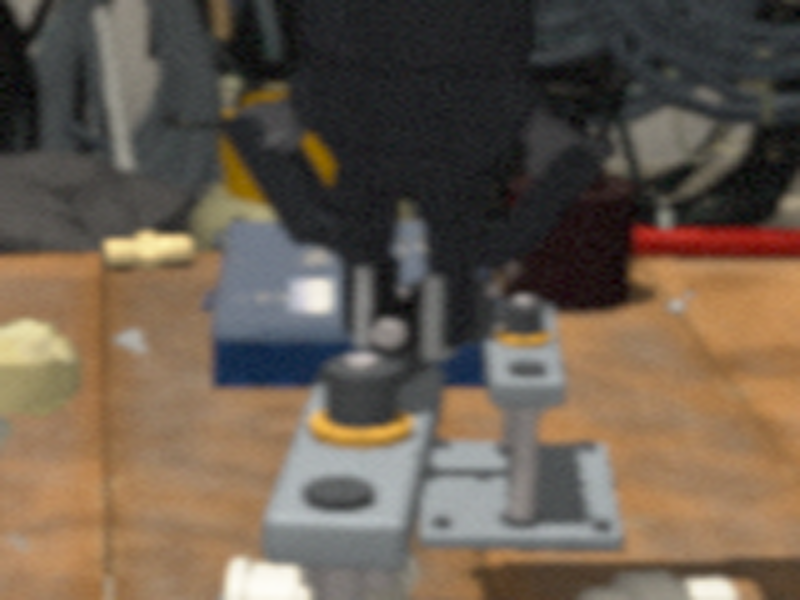

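The sleeve is gripped: the opening is 0.19 (about 16 mm), and its end shows between the pads at (390,335). Tool y points outward along the arm. I'll swing the grip on a 45 mm arc.

```bash
python3 -m creep '[[[0,0.0004,-0.0063,0,0,0,0],[0,0.0017,-0.0124,0,0,0,0],[0,0.0039,-0.0183,0,0,0,0],[0,0.0068,-0.0238,0,0,0,0],[0,0.0105,-0.0289,0,0,0,0],[0,0.0149,-0.0334,0,0,0,0]]]'
python3 - <<'E'
from h import *
import cv2
s=get_state();print(s["force"],s["position"],s["wrist_torque"])
a=snapshot("side")[150:300,270:430];cv2.imwrite("pics/s3.png",cv2.resize(a,None,fx=5,fy=4,interpolation=cv2.INTER_CUBIC))
E
```

```text
clock: 4.38
position: [0.5162, 0.0546, 0.1844]
orientation: [0.967, -0.256, -0.001, 0.002]
force: [2.7, -4.3, -18.6]
opening: 0.18
[  2.71979451  -4.30443592 -18.59276665] [0.516248   0.05464585 0.18439501] [-0.33671641 -0.58540534 -0.08856337]
```

View pics/s3.png

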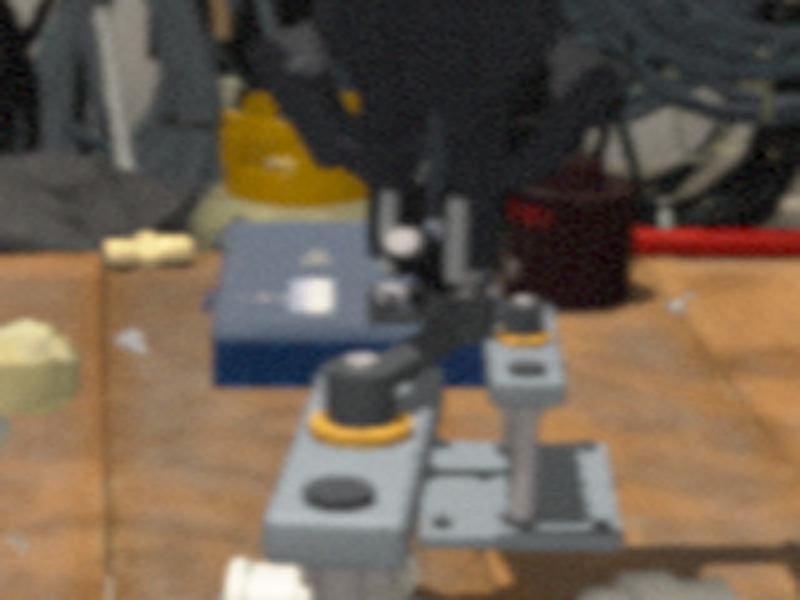

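The handle is coming up. Its free end is at (405,240) between the pads, and the lift takes about 18 N. I'll continue the arc.

```bash
python3 -m creep '[[[0,0.0049,-0.0039,0,0,0,0],[0,0.0104,-0.007,0,0,0,0],[0,0.0162,-0.0094,0,0,0,0],[0,0.0223,-0.0109,0,0,0,0],[0,0.0285,-0.0116,0,0,0,0],[0,0.03,-0.0116,0,0,0,0],[0,0.03,-0.0116,0,0,0,0]]]'
python3 - <<'E'
from h import *
import cv2
s=get_state();print(s["force"],s["position"],s["wrist_torque"])
a=snapshot("side")[150:300,270:430];cv2.imwrite("pics/s4.png",cv2.resize(a,None,fx=5,fy=4,interpolation=cv2.INTER_CUBIC))
E
```

```text
clock: 5.3
position: [0.5024, 0.0323, 0.1974]
orientation: [0.966, -0.258, -0.0, -0.003]
force: [7.0, 6.4, -13.4]
opening: 0.155
[  7.02965465   6.37066906 -13.43972904] [0.50242114 0.03229277 0.19740392] [ 1.37006044 -1.08268634 -0.17550735]
```

View pics/s4.png

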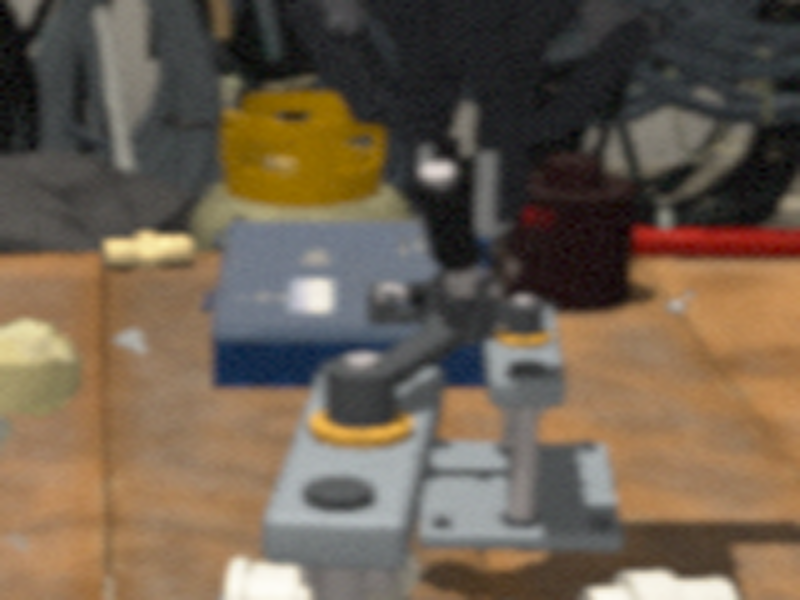

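```bash
python3 - <<'E'
from h import *
d=np.radians(-119.7);u=np.array([np.cos(d),np.sin(d),0]);ax=np.array([.5453,.104,.17]);pv=ax+.085*u
for th in(60,70,75,80,85,90):
    t=np.radians(th);q=proj("side",pv+.062*(-u*np.cos(t)+np.array([0,0,1])*np.sin(t)));print(th,(q[0]-270)*5,(q[1]-150)*4)
q=proj("side",pv);print((q[0]-270)*5,(q[1]-150)*4)
q=proj("side",ax-[0,0,.003]);print((q[0]-270)*5,(q[1]-150)*4)
E
```

```text
60 426.60575722424056 187.98031606086545
70 438.3262419274689 171.1027513896263
75 444.3828363175342 164.11876129785924
80 450.4993768845111 158.17112524847892
85 456.62345049147405 153.2959968165586
90 462.7039751623377 149.51863342388674
458.7208063313301 287.7337041574398
357.9596047835972 359.98422421015005
```

The handle slipped to the pad edge and stands at about 70°, with its tip at (436,168). I'll open, then regrip it centred with the tool tilted along it.

```bash
python3 -m creep '[[[0,0,0,0,0,0,0.5],[0,0,0,0,0,0,0.5],[0,0,0,0,0,0,0.5],[0,0,0,0,0,0,0.5]]]'
python3 - <<'E'
from h import *
import cv2
s=get_state();print(s["force"],s["position"],s["wrist_torque"])
d=np.radians(-119.7);u=np.array([np.cos(d),np.sin(d),0]);ax=np.array([.5453,.104,.17]);pv=ax+.085*u
print(rel(pv+.028*(-.342*u+[0,0,.94]),-29.7))
a=snapshot("side")[150:300,270:430];cv2.imwrite("pics/s5.png",cv2.resize(a,None,fx=5,fy=4,interpolation=cv2.INTER_CUBIC))
E
```

```text
clock: 5.85
position: [0.5031, 0.0302, 0.2009]
orientation: [0.967, -0.256, 0.001, 0.0]
force: [0.0, 0.3, -1.3]
opening: 0.501
[ 0.00380122  0.32494058 -1.34812889] [0.5031247  0.03016098 0.20087133] [-0.03888354  0.02237043 -0.01933924]
[ 0.     -0.0096  0.0046 -0.0017 -0.1447 -0.0104]
```

View pics/s5.png

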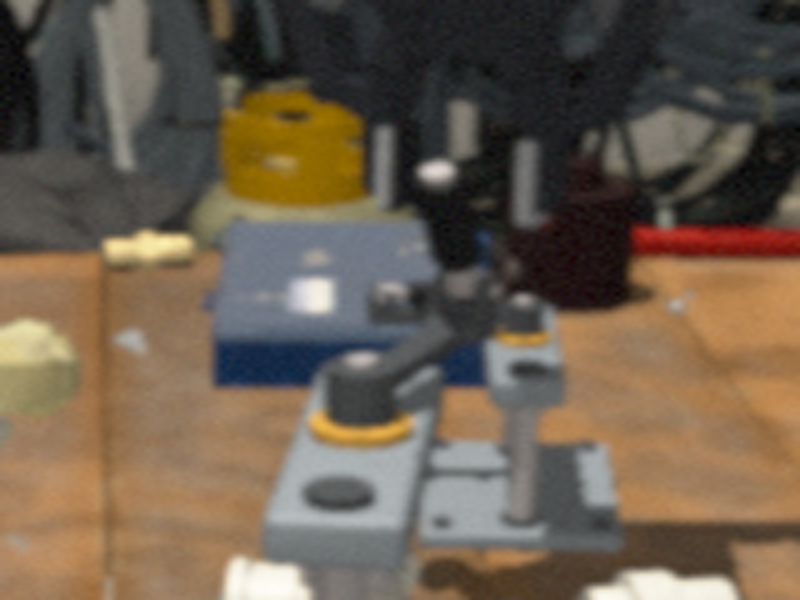

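The handle stands free between the open pads at (385,165) and (525,180), with its tip at (436,172), about 69°. Next: tilt, close, then rotate back upright about the pin.

```bash
python3 -m creep '[[[0,-0.005,0.002,-10,0,0,0.5],[0,-0.01,0.004,-20,0,0,0.5],[0,-0.01,0.004,-20,0,0,0.5],[0,-0.01,0.004,-20,0,0,0],[0,-0.01,0.004,-20,0,0,0],[0,-0.01,0.004,-20,0,0,0],[0,-0.01,0.004,-20,0,0,0],[0,-0.01,0.004,-20,0,0,0]]]'
python3 - <<'E'
from h import *
import cv2
s=get_state();print(s["force"],s["position"],s["wrist_torque"])
d=np.radians(-119.7);u=np.array([np.cos(d),np.sin(d),0]);ax=np.array([.5453,.104,.17]);pv=ax+.085*u
Ri=R.from_quat(s["orientation"]).inv()
for th in(76,83,90): 
  t=np.radians(th);print(th,Ri.apply(pv+.028*(-np.cos(t)*u+[0,0,np.sin(t)])-s["position"]),rel(s["position"],-29.7)[3:])
a=snapshot("side")[150:300,270:430];cv2.imwrite("pics/s6.png",cv2.resize(a,None,fx=5,fy=4,interpolation=cv2.INTER_CUBIC))
E
```

```text
clock: 6.9
position: [0.5073, 0.0389, 0.1967]
orientation: [0.952, -0.253, -0.044, 0.168]
force: [-3.8, 2.6, 4.1]
opening: 0.189
[-3.79294997  2.59812982  4.07810156] [0.50733082 0.03890974 0.19671604] [ 0.50671054  0.77791337 -0.40274828]
76 [0.00073504 0.00285469 0.00055995] [ 2.00333e+01 -1.95000e-02 -6.66000e-02]
83 [0.00073901 0.00622619 0.00112617] [ 2.00333e+01 -1.95000e-02 -6.66000e-02]
90 [0.00074281 0.00950356 0.00209904] [ 2.00333e+01 -1.95000e-02 -6.66000e-02]
```

View pics/s6.png

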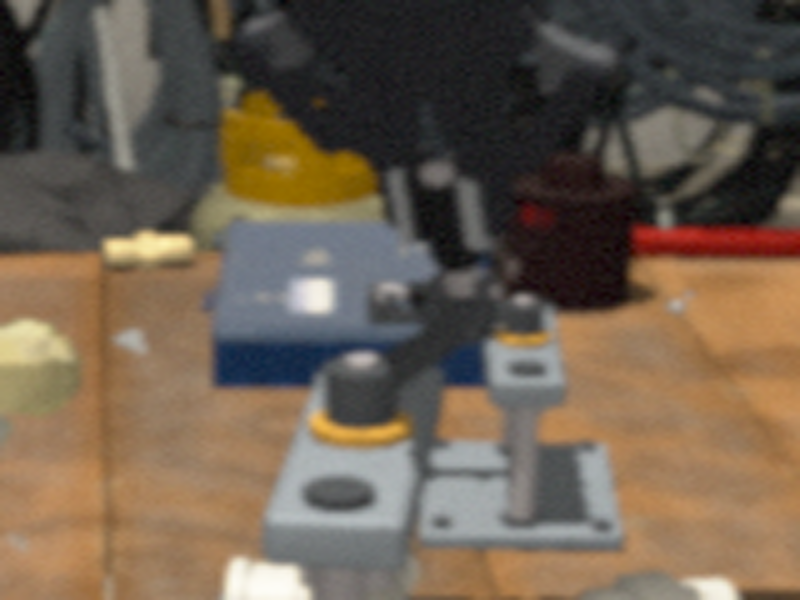

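The pads lie along the handle and grip it (opening 0.189). Rotating about the pin.

```bash
python3 -m creep '[[[0.0005,0.003,0.0004,6,0,0,0],[0.0005,0.006,0.001,13,0,0,0],[0.0005,0.0095,0.0018,20,0,0,0],[0.0005,0.0095,0.0018,20,0,0,0],[0.0005,0.0095,0.0018,20,0,0,0],[0.0005,0.0095,0.0018,20,0,0,0]]]'
python3 - <<'E'
from h import *
import cv2
s=get_state();print(s["force"],s["position"],s["wrist_torque"])
print(rel(s["position"],-29.7)[3:])
a=snapshot("side")[150:300,270:430];cv2.imwrite("pics/s7.png",cv2.resize(a,None,fx=5,fy=4,interpolation=cv2.INTER_CUBIC))
E
```

```text
clock: 7.7
position: [0.5028, 0.0303, 0.1987]
orientation: [0.967, -0.256, -0.0, 0.001]
force: [-6.1, 2.3, 7.4]
opening: 0.194
[-6.10909169  2.30565047  7.42028136] [0.50277185 0.03030193 0.19869893] [0.45471227 1.1526714  0.00991195]
[0.0904 0.0114 0.0013]
```

View pics/s7.png

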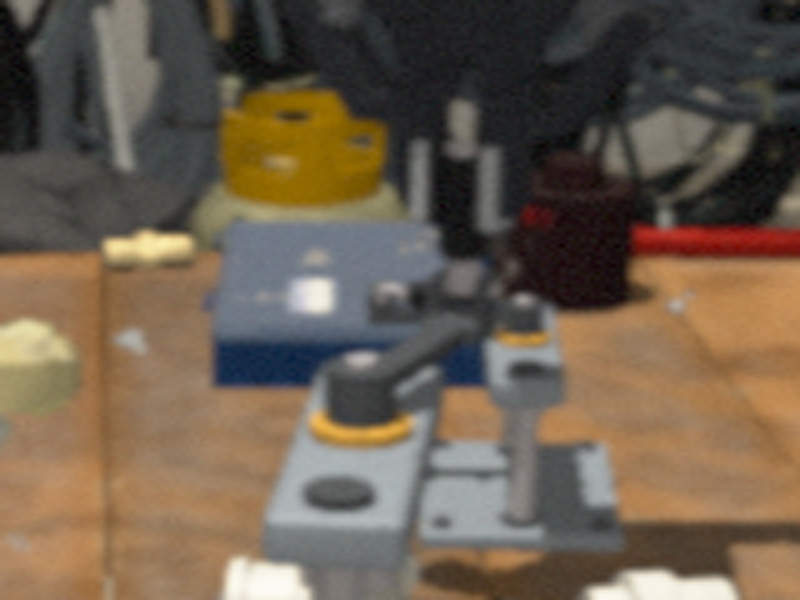

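The handle is upright, with the stem vertical at (460,270) below the pads. I'll crank clockwise on an 85 mm circle with the tool orientation fixed. The first part is 40°, checking forces.

```bash
cat > f.py <<'E'
from h import *
s=get_state();ax=np.array([.5453,.104]);p=s["position"][:2]-ax;r=np.linalg.norm(p);e=p/r;t=np.array([e[1],-e[0]])
f=s["force"];print("phi %.1f turned %.1f r %.4f z %.4f Frad %.1f Ftan %.1f Fz %.1f torque %.2f"%(np.degrees(np.arctan2(e[1],e[0])),(-119.7-np.degrees(np.arctan2(e[1],e[0])))%360,r,s["position"][2],f[:2]@e,f[:2]@t,f[2],-(f[:2]@t)*.085),s["wrist_torque"].round(2),"t",round(s["clock"],2),"tilt",rel(s["position"],-29.7)[3:],"op",s["opening"].round(3))
E
python3 -m creep '[[[-0.0074,-0.0003,0,0,0,0,0],[-0.0148,-0.0013,0,0,0,0,0],[-0.022,-0.0029,0,0,0,0,0],[-0.0291,-0.0051,0,0,0,0,0]]]' >/dev/null; python3 f.py
```

```text
Traceback (most recent call last):
  File "f.py", line 3, in <module>
    f=s["force"];print("phi %.1f turned %.1f r %.4f z %.4f Frad %.1f Ftan %.1f Fz %.1f torque %.2f"%(np.degrees(np.arctan2(e[1],e[0])),(-119.7-np.degrees(np.arctan2(e[1],e[0])))%360,r,s["position"][2],f[:2]@e,f[:2]@t,f[2],-(f[:2]@t)*.085),s["wrist_torque"].round(2),"t",round(s["clock"],2),"tilt",rel(s["position"],-29.7)[3:],"op",s["opening"].round(3))
                                                                                                                                                                                                                                                                                                                                           ^^^^^^^^^^^^^^^^^^
AttributeError: 'float' object has no attribute 'round'
```

```bash
sed -i 's/s\["opening"\].round(3)/round(s["opening"],3)/' f.py; python3 f.py
```

```text
phi -137.4 turned 17.7 r 0.0849 z 0.1988 Frad 2.8 Ftan -7.8 Fz 1.1 torque 0.67 [-0.89 -0.23 -0.11] t 8.25 tilt [ 0.1791 -0.6235 -0.0099] op 0.191
```

```bash
python3 -m creep '[[[-0.0069,-0.0028,0,0,0,0,0],[-0.0134,-0.0063,0,0,0,0,0],[-0.0197,-0.0102,0,0,0,0,0],[-0.0256,-0.0148,0,0,0,0,0],[-0.031,-0.0198,0,0,0,0,0],[-0.036,-0.0252,0,0,0,0,0]]]' >/dev/null; python3 f.py; python3 - <<'E'
from h import *
import cv2
a=snapshot("side")[150:300,270:430];cv2.imwrite("pics/s8.png",cv2.resize(a,None,fx=5,fy=4,interpolation=cv2.INTER_CUBIC))
E
```

```text
phi -168.2 turned 48.5 r 0.0848 z 0.1988 Frad 5.2 Ftan -8.6 Fz 5.9 torque 0.73 [-0.48  1.02 -0.09] t 9.0 tilt [ 0.3057 -0.2551 -0.0392] op 0.188
```

View pics/s8.png

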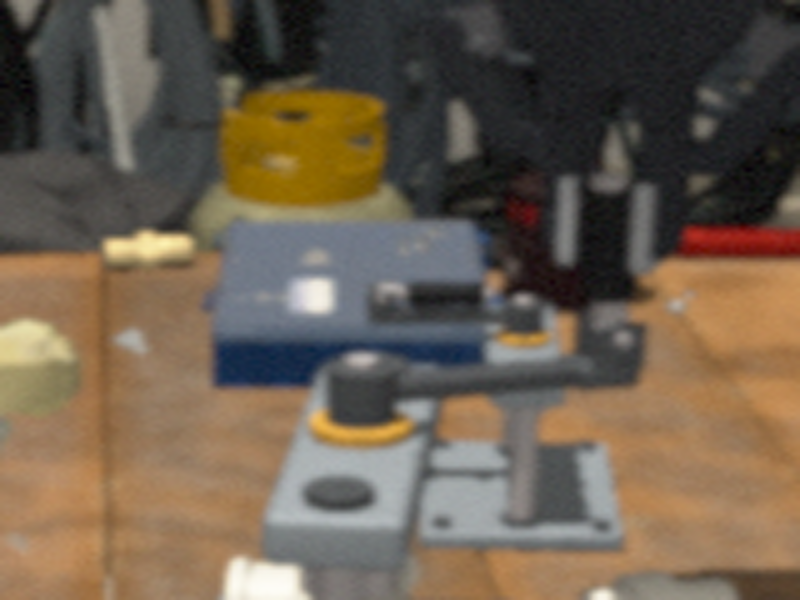

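The crank is turning and the handle is upright at (608,230). The effort is about 8 N, in line with running free. Continuing.

```bash
python3 -m creep '[[[-0.0045,-0.0059,0,0,0,0,0],[-0.0087,-0.0121,0,0,0,0,0],[-0.0122,-0.0187,0,0,0,0,0],[-0.0152,-0.0256,0,0,0,0,0],[-0.0174,-0.0326,0,0,0,0,0]]]' >/dev/null; python3 f.py
python3 -m creep '[[[-0.0016,-0.0073,0,0,0,0,0],[-0.0026,-0.0146,0,0,0,0,0],[-0.0029,-0.022,0,0,0,0,0],[-0.0026,-0.0294,0,0,0,0,0]]]' >/dev/null; python3 f.py
```

```text
phi 166.1 turned 74.2 r 0.0848 z 0.1987 Frad 3.3 Ftan -6.6 Fz 7.2 torque 0.56 [-0.29  0.83 -0.05] t 9.68 tilt [ 0.2304 -0.1797 -0.0176] op 0.194
phi 145.6 turned 94.7 r 0.0843 z 0.1987 Frad 0.4 Ftan -6.5 Fz 5.7 torque 0.55 [-0.22  0.46 -0.  ] t 10.18 tilt [ 0.1332 -0.2287 -0.0096] op 0.195
```

```bash
python3 -m creep '[[[0.001,-0.0074,0,0,0,0,0],[0.0026,-0.0146,0,0,0,0,0],[0.0048,-0.0217,0,0,0,0,0]]]' >/dev/null; python3 f.py
python3 -m creep '[[[0.0029,-0.0068,0,0,0,0,0],[0.0063,-0.0134,0,0,0,0,0]]]' >/dev/null; python3 f.py
python3 -m creep '[[[0.004,-0.0063,0,0,0,0,0],[0.0085,-0.0121,0,0,0,0,0]]]' >/dev/null; python3 f.py
python3 -m creep '[[[0.005,-0.0055,0,0,0,0,0],[0.0105,-0.0105,0,0,0,0,0]]]' >/dev/null; python3 f.py
```

```text
phi 130.3 turned 110.0 r 0.0839 z 0.1987 Frad -2.5 Ftan -7.1 Fz 5.3 torque 0.60 [-0.32  0.27 -0.02] t 10.55 tilt [ 0.1208 -0.2889  0.0028] op 0.197
phi 120.2 turned 120.1 r 0.0835 z 0.1987 Frad -2.9 Ftan -7.8 Fz 5.4 torque 0.67 [-0.46  0.31  0.01] t 10.8 tilt [ 0.1494 -0.301  -0.0004] op 0.194
phi 110.2 turned 130.1 r 0.0833 z 0.1987 Frad -4.7 Ftan -7.2 Fz 5.4 torque 0.61 [-0.57  0.37  0.03] t 11.05 tilt [ 0.1868 -0.299   0.0003] op 0.195
phi 100.2 turned 140.1 r 0.0831 z 0.1987 Frad -6.4 Ftan -6.5 Fz 6.3 torque 0.55 [-0.68  0.53  0.01] t 11.3 tilt [ 0.2364 -0.2719  0.0017] op 0.187
```

```bash
sed -i 's/.5453,.104\]/.5448,.1028]/' f.py
python3 -m creep '[[[0.0065,-0.0035,0,0,0,0,0],[0.0128,-0.0072,0,0,0,0,0]]]' >/dev/null; python3 f.py
python3 -m creep '[[[0.0066,-0.0034,0,0,0,0,0],[0.0134,-0.0063,0,0,0,0,0]]]' >/dev/null; python3 f.py
python3 -m creep '[[[0.0071,-0.0022,0,0,0,0,0],[0.0143,-0.0038,0,0,0,0,0]]]' >/dev/null; python3 f.py
```

```text
phi 90.0 turned 150.3 r 0.0840 z 0.1987 Frad -4.1 Ftan -7.3 Fz 5.9 torque 0.62 [-0.07  0.67  0.02] t 11.55 tilt [ 0.1292 -0.1342 -0.019 ] op 0.191
phi 80.1 turned 160.2 r 0.0840 z 0.1987 Frad -5.7 Ftan -7.5 Fz 6.8 torque 0.64 [-0.17  0.88  0.  ] t 11.8 tilt [ 0.173  -0.0993 -0.0076] op 0.19
phi 70.2 turned 170.1 r 0.0840 z 0.1986 Frad -7.7 Ftan -8.1 Fz 7.0 torque 0.68 [-0.07  1.04 -0.01] t 12.05 tilt [ 0.189  -0.0398 -0.0093] op 0.193
```

```bash

python3 -m creep '[[[0.0074,0,0,0,0,0,0],[0.0148,-0.0003,0,0,0,0,0]]]' >/dev/null; python3 f.py
python3 -m creep '[[[0.0074,0.0003,0,0,0,0,0],[0.0148,0.0013,0,0,0,0,0]]]' >/dev/null; python3 f.py
```

```text
phi 60.5 turned 179.8 r 0.0839 z 0.1987 Frad -5.0 Ftan -7.1 Fz 6.0 torque 0.60 [0.48 1.03 0.05] t 12.3 tilt [ 0.0506  0.0182 -0.0198] op 0.188
phi 50.6 turned 189.7 r 0.0840 z 0.1987 Frad -6.2 Ftan -7.6 Fz 6.5 torque 0.64 [ 0.67  1.15 -0.01] t 12.55 tilt [ 0.0367  0.0853 -0.0178] op 0.194
```

```bash

python3 - <<'E'
from h import *
import cv2
a=snapshot("side")[130:360,270:430];cv2.imwrite("pics/s9.png",cv2.resize(a,None,fx=4,fy=2.6,interpolation=cv2.INTER_CUBIC))
E
```

View pics/s9.png

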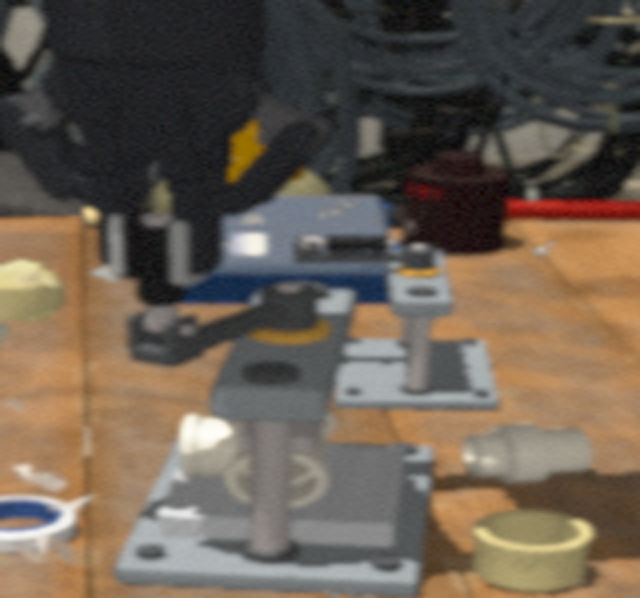

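The handle is upright at (155,255) and the arm has swung to the rear-left. The tee, union and cap are undisturbed.

```bash

python3 -m creep '[[[0.007,0.0022,0,0,0,0,0],[0.0141,0.0044,0,0,0,0,0]]]' >/dev/null; python3 f.py
python3 -m creep '[[[0.0068,0.0029,0,0,0,0,0],[0.0134,0.0063,0,0,0,0,0]]]' >/dev/null; python3 f.py
python3 -m creep '[[[0.0063,0.004,0,0,0,0,0],[0.0121,0.0085,0,0,0,0,0]]]' >/dev/null; python3 f.py
```

```text
phi 41.3 turned 199.0 r 0.0834 z 0.1986 Frad -3.9 Ftan -8.7 Fz 6.6 torque 0.74 [0.88 1.45 0.05] t 12.85 tilt [-2.000e-04  2.097e-01 -2.900e-03] op 0.191
phi 31.6 turned 208.7 r 0.0835 z 0.1986 Frad -5.1 Ftan -9.5 Fz 6.3 torque 0.80 [1.32 1.45 0.05] t 13.1 tilt [-0.0906  0.276  -0.0087] op 0.196
phi 22.1 turned 218.2 r 0.0837 z 0.1986 Frad -4.7 Ftan -11.4 Fz 6.3 torque 0.97 [1.74 1.29 0.03] t 13.35 tilt [-0.2172  0.3024 -0.0098] op 0.195
```

The push has gone from a steady 7.4 N to about 11.4 N, with the rise starting near 191°. That gives an estimated clamping force of about 80 N, so I stop here, hold, then release.

```bash

python3 -m creep '[[[0,0,0,0,0,0,0],[0,0,0,0,0,0,0]]]' >/dev/null; python3 f.py
python3 -m creep '[[[0,0,0,0,0,0,0.25],[0,0,0,0,0,0,0.4],[0,0,0,0,0,0,0.5],[0,0,0,0,0,0,0.5]]]' >/dev/null; python3 f.py
python3 - <<'E'
from h import *
import cv2
a=snapshot("side")[130:360,270:430];cv2.imwrite("pics/s10.png",cv2.resize(a,None,fx=4,fy=2.6,interpolation=cv2.INTER_CUBIC))
E
```

```text
phi 21.4 turned 218.9 r 0.0837 z 0.1986 Frad -4.1 Ftan -8.5 Fz 6.0 torque 0.72 [1.27 1.1  0.05] t 13.6 tilt [-0.1384  0.1862 -0.0064] op 0.192
phi 19.3 turned 221.0 r 0.0842 z 0.1977 Frad -0.3 Ftan 1.0 Fz -0.0 torque -0.09 [ 0.02 -0.01 -0.05] t 14.1 tilt [ 0.0159 -0.1361 -0.0299] op 0.499
```

View pics/s10.png

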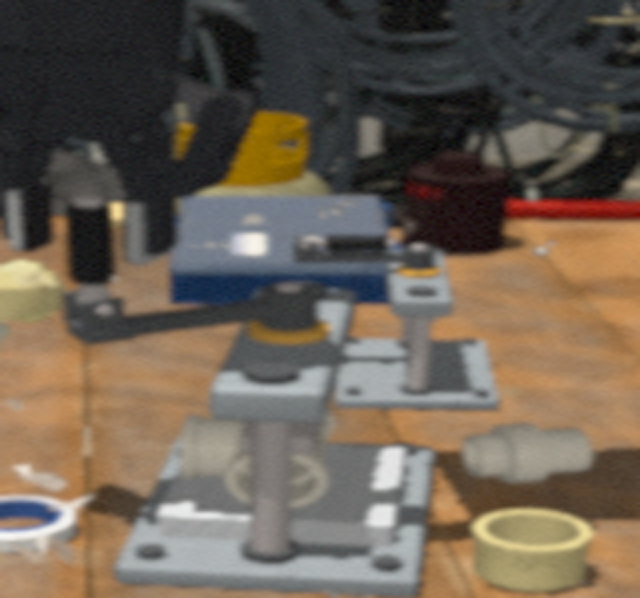

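```bash
python3 - <<'E'
from h import *
for ax in([.5453,.104],[.5448,.1028]):
  for ph in(16,20,24):
    t=np.radians(ph);b=np.array([ax[0]+.085*np.cos(t),ax[1]+.085*np.sin(t)])
    o=[]
    for z in(.17,.184,.232):
        q=proj("side",[*b,z]);o+=[round((q[0]-270)*4,1),round((q[1]-130)*2.6,1)]
    print(ax,ph,b,o)
print(get_state()["position"])
import cv2
a=snapshot("side")[190:270,270:350];cv2.imwrite("pics/s11.png",cv2.resize(a,None,fx=7,fy=7,interpolation=cv2.INTER_CUBIC))
E
```

```text
[0.5453, 0.104] 16 [0.62700724 0.12742918] [np.float64(82.0), np.float64(299.8), np.float64(80.9), np.float64(277.9), np.float64(77.1), np.float64(200.7)]
[0.5453, 0.104] 20 [0.62517387 0.13307171] [np.float64(86.8), np.float64(303.3), np.float64(85.7), np.float64(281.3), np.float64(82.1), np.float64(203.7)]
[0.5453, 0.104] 24 [0.62295136 0.13857261] [np.float64(92.7), np.float64(306.8), np.float64(91.7), np.float64(284.7), np.float64(88.1), np.float64(206.6)]
[0.5448, 0.1028] 16 [0.62650724 0.12622918] [np.float64(83.2), np.float64(299.0), np.float64(82.2), np.float64(277.2), np.float64(78.4), np.float64(200.1)]
[0.5448, 0.1028] 20 [0.62467387 0.13187171] [np.float64(88.1), np.float64(302.5), np.float64(87.0), np.float64(280.6), np.float64(83.4), np.float64(203.0)]
[0.5448, 0.1028] 24 [0.62245136 0.13737261] [np.float64(94.0), np.float64(306.0), np.float64(93.0), np.float64(283.9), np.float64(89.4), np.float64(205.9)]
[0.62425674 0.13068959 0.19774407]
```

View pics/s11.png

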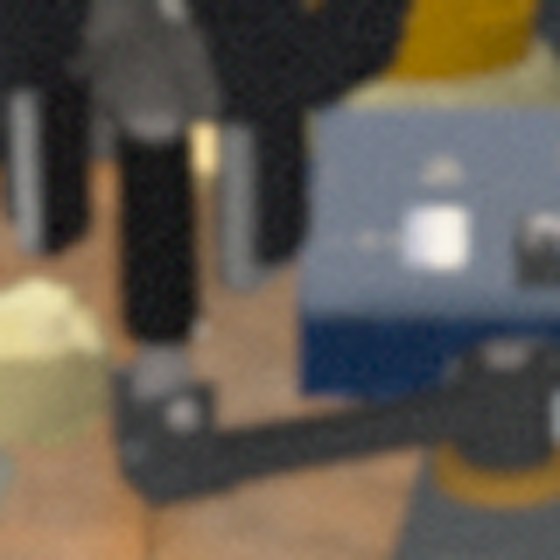

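Released. The handle stands upright (sleeve bottom (160,340), top (157,130) in the crop), which puts the arm at about 22.5° and the pin at about (0.623, 0.135). Next I turn the jaws square to the arm, regrip, and fold with the tool rotating about the pin.

```bash
python3 - <<'E'
from h import *
d=np.radians(22.5);u=np.array([np.cos(d),np.sin(d),0]);pv=np.array([.5448,.1028,.17])+.085*u
print(rel(pv+[0,0,.028],-67.5))
E
```

```text
[-3.00000e-03 -3.50000e-03 -2.00000e-04 -3.04000e-02 -1.20300e-01
  3.77759e+01]
```

```bash
python3 -m creep '[[[-0.001,-0.001,0,0,0,10,0.5],[-0.002,-0.002,0,0,0,20,0.5],[-0.003,-0.0035,0,0,0,30,0.5],[-0.003,-0.0035,0,0,0,37.8,0.5],[-0.003,-0.0035,0,0,0,37.8,0.5]]]'; python3 - <<'E'
from h import *
import cv2
a=snapshot("side")[190:270,260:340];cv2.imwrite("pics/s12.png",cv2.resize(a,None,fx=7,fy=7,interpolation=cv2.INTER_CUBIC))
E
```

```text
clock: 14.82
position: [0.6233, 0.1356, 0.1979]
orientation: [0.832, -0.555, 0.001, -0.0]
force: [-0.3, -0.1, -0.9]
opening: 0.503
```

View pics/s12.png

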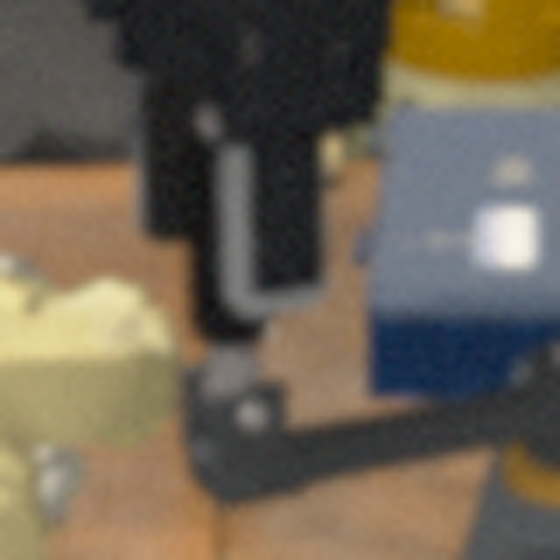

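```bash
python3 -m creep '[[[0,0,0,0,0,0,0],[0,0,0,0,0,0,0],[0,0,0,0,0,0,0],[0,0,0,0,0,0,0],[0,0,0,0,0,0,0]]]'; python3 - <<'E'
from h import *
s=get_state();print(s["position"],R.from_quat(s["orientation"]).inv().apply(s["force"]),s["wrist_torque"])
r=.0285
for th in (8,16,24,32,40,48,50):
    t=np.radians(th);print(th,round(r*np.sin(t),4),round(r*(1-np.cos(t)),4))
E
```

```text
clock: 15.5
position: [0.6232, 0.1356, 0.1981]
orientation: [0.831, -0.556, 0.001, -0.0]
force: [-0.4, -0.5, -0.2]
opening: 0.192
[0.62322117 0.13558015 0.19809689] [0.35385016 0.53741121 0.20111536] [-0.08308801  0.03738078  0.00056903]
8 0.004 0.0003
16 0.0079 0.0011
24 0.0116 0.0025
32 0.0151 0.0043
40 0.0183 0.0067
48 0.0212 0.0094
50 0.0218 0.0102
```

The grip is clean, with forces under 0.6 N. Now fold 48° about the pin.

```bash
python3 -m creep '[[[0,0.004,0.0003,8,0,0,0],[0,0.0079,0.0011,16,0,0,0],[0,0.0116,0.0025,24,0,0,0]]]'; python3 - <<'E'
from h import *
s=get_state();print(R.from_quat(s["orientation"]).inv().apply(s["force"]))
import cv2
a=snapshot("side")[180:270,250:350];cv2.imwrite("pics/s13.png",cv2.resize(a,None,fx=6,fy=6,interpolation=cv2.INTER_CUBIC))
E
```

```text
clock: 15.88
position: [0.6125, 0.1311, 0.1957]
orientation: [0.813, -0.543, 0.118, -0.175]
force: [5.3, 5.0, -5.1]
opening: 0.196
[-2.60595764 -4.09481777  7.48676385]
```

View pics/s13.png

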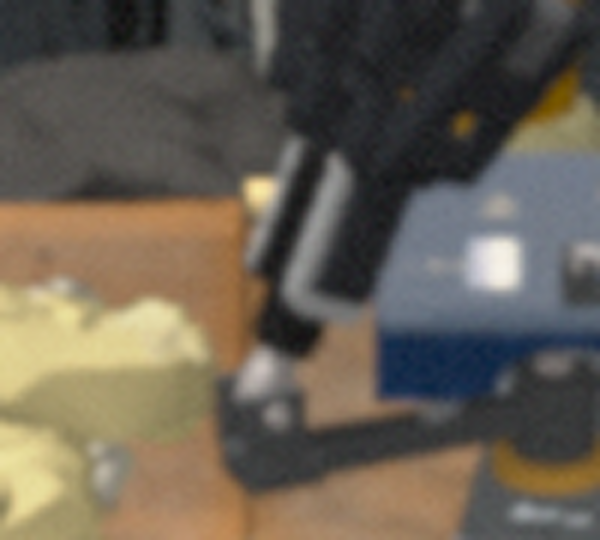

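The handle is folding together with the tool. The same rows again bring it to 48°.

```bash
python3 -m creep '[[[0,0.004,0.0003,8,0,0,0],[0,0.0079,0.0011,16,0,0,0],[0,0.0116,0.0025,24,0,0,0],[0,0.0116,0.0025,24,0,0,0]]]'; python3 - <<'E'
from h import *
s=get_state();print(R.from_quat(s["orientation"]).inv().apply(s["force"]),s["qpos"])
import cv2
a=snapshot("side")[180:270,250:350];cv2.imwrite("pics/s14.png",cv2.resize(a,None,fx=6,fy=6,interpolation=cv2.INTER_CUBIC))
E
```

```text
clock: 16.42
position: [0.6022, 0.1286, 0.1875]
orientation: [0.76, -0.507, 0.225, -0.339]
force: [5.6, 7.6, -4.1]
opening: 0.194
[-4.82471265 -2.3296478   8.74054045] [-0.10317823 -0.10761811  2.2489147   1.03827069  0.42737789  0.22754562]
```

View pics/s14.png

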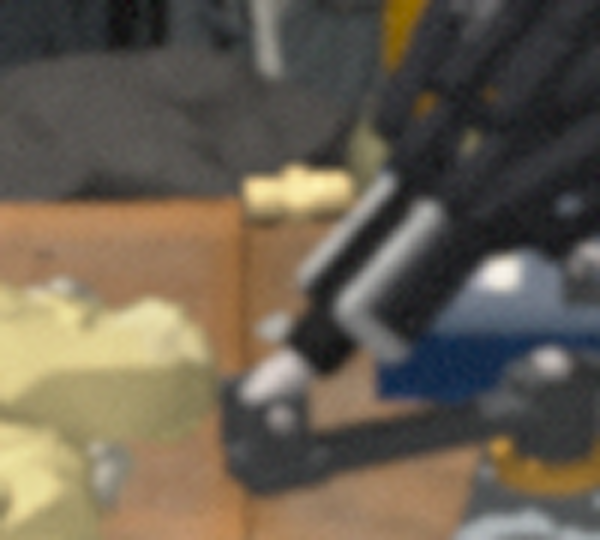

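The fold has reached 48° and the joints are nearing their ranges. I'll release, back out along the tool, come upright, and press the handle down with closed fingers.

```bash
python3 -m creep '[[[0,0,0,0,0,0,0.5],[0,0,0,0,0,0,0.5],[0,0,0,0,0,0,0.5],[0,0,-0.03,0,0,0,0.5],[0,0,-0.06,0,0,0,0.5],[0,0,-0.09,-8,0,0,0.5],[0,0,-0.1,-18,0,0,0],[0,0,-0.1,-28,0,0,0],[0,0,-0.1,-38,0,0,0],[0,0,-0.1,-48,0,0,0],[0,0,-0.1,-48,0,0,0]]]'; python3 - <<'E'
from h import *
s=get_state();print(s["force"],s["opening"])
print(rel([.5845,.1192,.235],-67.5))
import cv2
a=snapshot("side")[180:270,250:350];cv2.imwrite("pics/s15.png",cv2.resize(a,None,fx=6,fy=6,interpolation=cv2.INTER_CUBIC))
E
```

```text
clock: 17.85
position: [0.5365, 0.0998, 0.2548]
orientation: [0.832, -0.555, 0.001, -0.0]
force: [-0.6, 0.8, -0.5]
opening: 0.002
[-0.59973822  0.81400749 -0.54660343] 0.0020035484643604238
[ 0.0004 -0.0518  0.0199 -0.0772 -0.0742  0.0627]
```

View pics/s15.png

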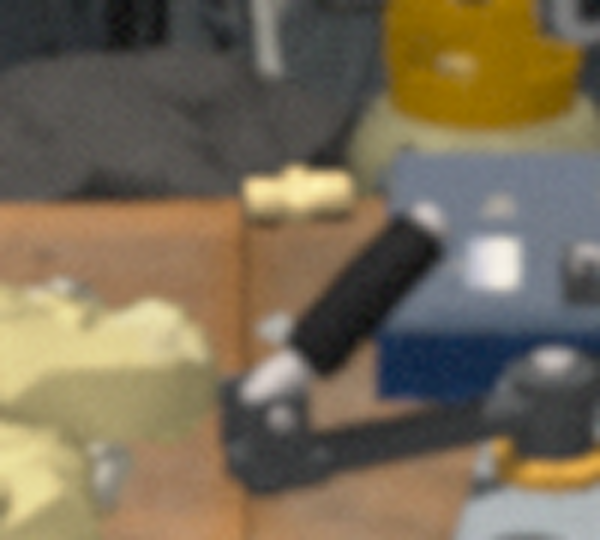

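The handle stays at about 42° (free end at (430,215)). I'll place the closed fingertips over it and press down in steps.

```bash
python3 -m creep '[[[0,-0.026,0,0,0,0,0],[0,-0.052,0.01,0,0,0,0],[0,-0.052,0.02,0,0,0,0],[0,-0.052,0.03,0,0,0,0],[0,-0.052,0.038,0,0,0,0],[0,-0.052,0.046,0,0,0,0]]]'; python3 - <<'E'
from h import *
s=get_state();print(R.from_quat(s["orientation"]).inv().apply(s["force"]))
import cv2
a=snapshot("side")[180:270,250:350];cv2.imwrite("pics/s16.png",cv2.resize(a,None,fx=6,fy=6,interpolation=cv2.INTER_CUBIC))
E
```

```text
clock: 18.65
position: [0.5814, 0.118, 0.2112]
orientation: [0.832, -0.555, 0.0, 0.002]
force: [-7.4, -2.9, 12.0]
opening: -0.003
[ -0.12967343   7.96023069 -11.97456212]
```

View pics/s16.png

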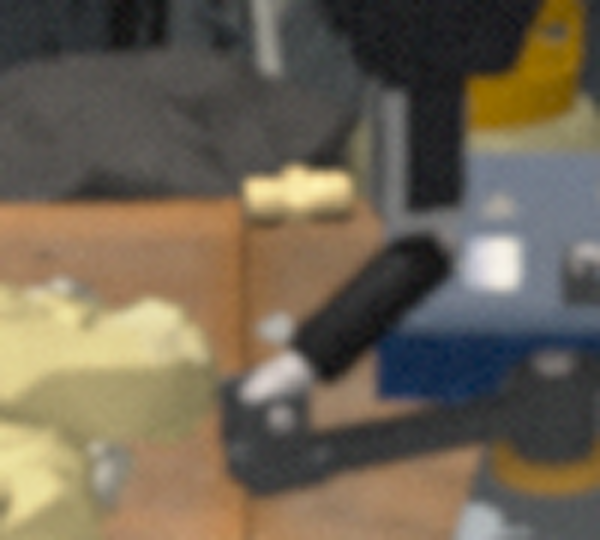

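```bash
python3 -m creep '[[[0,0,0.006,0,0,0,0],[0,0,0.012,0,0,0,0],[0,0,0.018,0,0,0,0],[0,0,0.023,0,0,0,0]]]'; python3 -m creep '[[[0,0,0.003,0,0,0,0],[0,0,0.006,0,0,0,0],[0,0,0.008,0,0,0,0]]]';python3 - <<'E'
from h import *
s=get_state();print(R.from_quat(s["orientation"]).inv().apply(s["force"]))
import cv2
a=snapshot("side")[180:270,250:350];cv2.imwrite("pics/s17.png",cv2.resize(a,None,fx=6,fy=6,interpolation=cv2.INTER_CUBIC))
E
```

```text
clock: 19.2
position: [0.5828, 0.1188, 0.1862]
orientation: [0.831, -0.556, 0.001, 0.0]
force: [-2.1, -0.8, 3.0]
opening: -0.002
clock: 19.58
position: [0.5827, 0.1189, 0.1785]
orientation: [0.831, -0.556, 0.0, 0.0]
force: [-5.2, -1.4, 8.8]
opening: -0.003
[-0.66910672  5.30452091 -8.78060438]
```

View pics/s17.png

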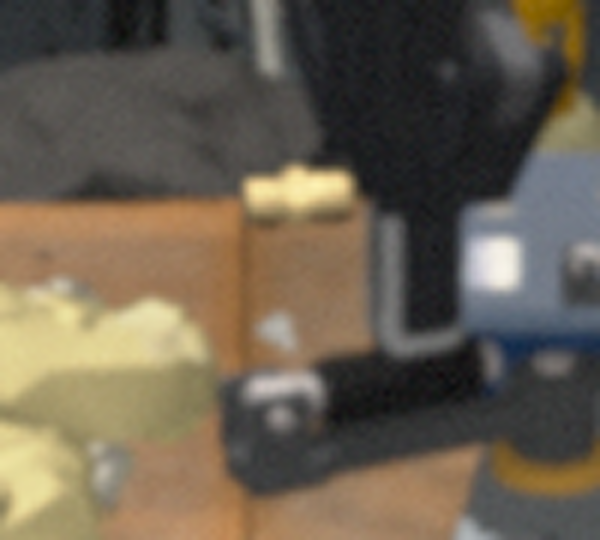

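It's nearly flat, so I'll press a little more and look for the stop in the force.

```bash
python3 -m creep '[[[0,0,0.001,0,0,0,0],[0,0,0.002,0,0,0,0],[0,0,0.002,0,0,0,0]]]'; python3 -m creep '[[[0,0,0.0015,0,0,0,0],[0,0,0.0015,0,0,0,0]]]'
```

```text
clock: 20.0
position: [0.5829, 0.1188, 0.1783]
orientation: [0.832, -0.556, 0.001, 0.0]
force: [-6.4, -1.9, 9.2]
opening: -0.002
clock: 20.25
position: [0.5831, 0.1186, 0.178]
orientation: [0.832, -0.555, 0.001, 0.001]
force: [-7.9, -3.0, 14.0]
opening: 0.003
```

The height stays at 0.178 m while the force rises, so the handle is on its stop. I'll lift off, clear the top view and check.

```bash
python3 -m creep '[[[0,0,-0.04,0,0,0,0],[0,0,-0.1,0,0,0,0],[0,0,-0.15,0,0,0,0],[0.05,0.02,-0.17,0,0,0,0],[0.11,0.03,-0.17,0,0,0,0],[0.17,0.04,-0.17,0,0,0,0],[0.23,0.05,-0.17,0,0,0,0],[0.28,0.05,-0.17,0,0,0,0],[0.28,0.05,-0.17,0,0,0,0],[0.28,0.05,-0.17,0,0,0,0]]]'; python3 - <<'E'
from h import *
import cv2
b=snapshot("top");cv2.imwrite("pics/top2.png",b)
a=b[200:300,210:340]; cv2.imwrite("pics/t2c.png",cv2.resize(a,None,fx=6,fy=6,interpolation=cv2.INTER_CUBIC))
a=snapshot("side")[210:360,250:430];cv2.imwrite("pics/s18.png",cv2.resize(a,None,fx=4,fy=4,interpolation=cv2.INTER_CUBIC))
E
```

```text
clock: 21.5
position: [0.6437, -0.1582, 0.3442]
orientation: [0.831, -0.556, 0.0, -0.0]
force: [0.5, 0.9, 0.5]
opening: -0.002
```

View pics/t2c.png

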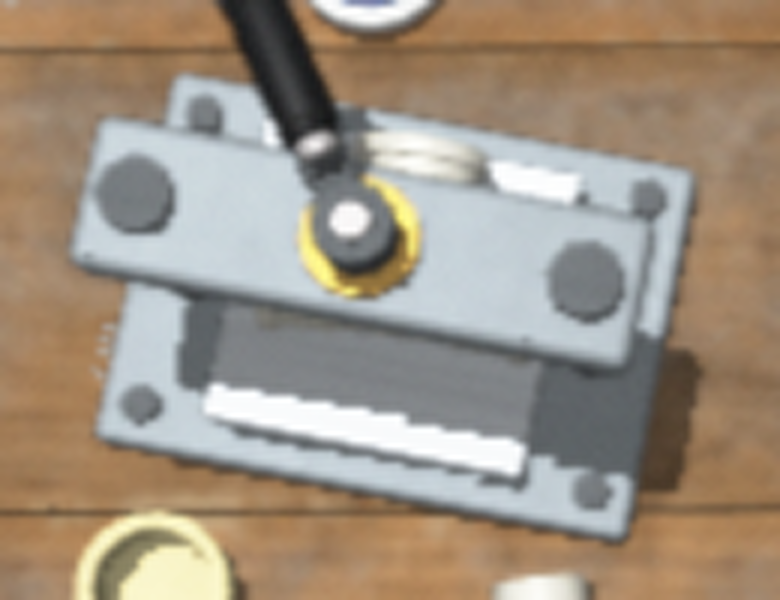

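View pics/s18.png

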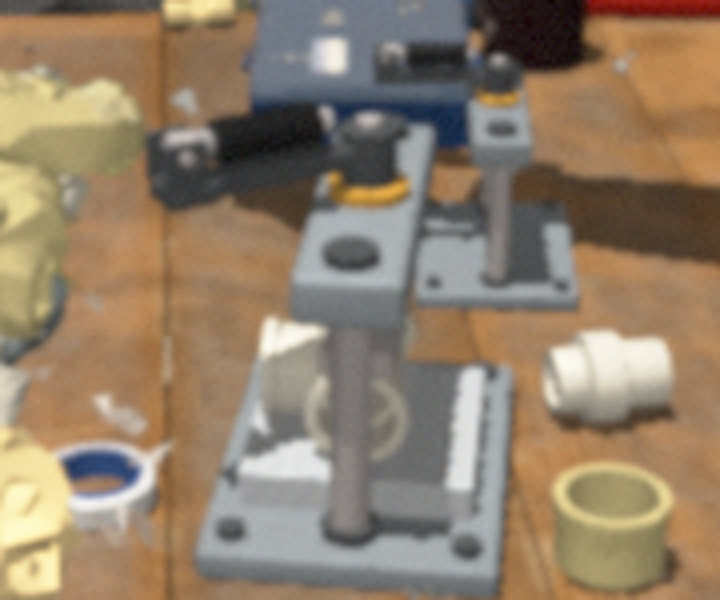

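The handle lies flat over the arm, its free end at (325,125) in the side view. The tee, union, cap and roll are where they were. One last check of the crank angle from the top view, as a cross-check on the clamping force.

```bash
python3 - <<'E'
import cv2
b=cv2.imread("pics/top2.png");a=b[170:250,220:320]; cv2.imwrite("pics/t3c.png",cv2.resize(a,None,fx=7,fy=7,interpolation=cv2.INTER_CUBIC))
E
```

```text
(no output)
```

View pics/t3c.png

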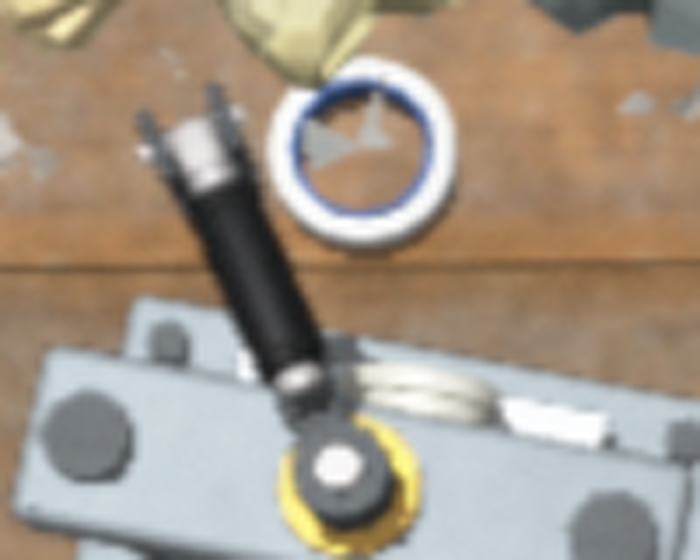

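```bash
python3 - <<'E'
from h import *
t=lambda x,y,z: ray("top",220+x/7-.4,170+y/7-.4,z)
h=t(338,466,.167);p=t(192,130,.17);d=(p-h)[:2]
print(h,p,np.linalg.norm(d),np.degrees(np.arctan2(d[1],d[0])))
E
```

```text
[0.545281   0.10464841 0.167     ] [0.62448101 0.13937424 0.17      ] 0.08647846192434903 23.675406998864997
```

```bash
python3 -c "
from plant import *
print(job_done())"
```

```text
the job is handed in; nothing more can be done
None
```

The tee is clamped, the handle is folded flat again and the job is handed in at about 21.6 s of the 72 s allowed. I have no direct reading of the clamping force, only an estimate of about 80 N.

- **Handle out:** The first swing slipped in the pads at about 70°. I regripped with the tool tilted along the handle and brought it fully upright.
- **Cranking:** I turned the crank clockwise about 217° with the tool orientation fixed. The push was a steady 7.4 N or so running free and rose from roughly 191°. I stopped at about 11.4 N, which is 1.55 times the free effort.
- **Folding back:** I turned the jaws square to the arm and folded the handle about 48° in the grip. Then I pressed it down with closed fingers until it met its stop at 0.178 m while the force rose.

**Last checks:**
- **Scene:** The pictures show the handle flat over the arm. The tee, union, cap and tape roll look to be where they were.
- **Robot:** It stood clear of everything.
- **Crank angle:** The arm is at 23.7° in the final top view. The side picture gave about 23° at release, so the clamp does not appear to have slackened. The measured tool position read 21.4° at that moment, a 2° disagreement I put down to calibration and play in the grip.
- **Clamping force:** The estimate rests on the force readings, which scatter by about 1 N. That means roughly ±20 N on the clamping force, still inside the 35 to 120 N range.

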